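Slide a tool hanger into the slotted rail of a joiner's rack

TASK

Pick up the red tool hanger from the bench, feed its foot into the open end of the slotted aluminium rail on the sloping tool rack, with the hook on the downhill side (towards the robot), and slide it along the rail until it rests against the yellow stop. Let go of it there. Do not push the stop along the rail, and leave the blue hanger and the other things on the bench where they are.

Things in the scene. Friction and masses are not known exactly. Their poses are not given: they have to be found in the camera images.
- red_hanger_mid (a point): Red tool hanger, loose, upright on the bench, 96 mm tall, 0.15-0.31 kg: point on its centre line half-way up (48 mm). Axes: z up it, y along its foot (its way of travel in the rail), -x the hook's side, at the start within 30 degrees of world -x. Top part: red grip block 34 (y) x 18 (x) mm, from 30 to 96 mm up; pinch its y faces. May be swapped with the blue one.
- red_hanger_foot (a point): Centre of the underside of the red hanger's foot; axes as above. Upward from here: black foot 70 (y) x 34 (x) x 8 mm; steel neck 50 (y) x 12 (x) mm from 8 to 22 mm up; black flange 70 (y) x 40 (x) mm from 22 to 30 mm up; then the grip block.
- red_hanger_hook (a point): Tip of the red hanger's steel J-hook (8 mm rod): 48 mm from the centre line to the hanger's -x side, 66 mm above the underside of its foot; the hook's lowest part is 38 mm above it.
- rail: Slotted aluminium rail, 300 mm long, fixed on the sloping rack, whose place and turn vary. Origin: on the channel's inner floor, mid-width, at the OPEN end, 130 mm above the bench. y runs inward to the closed end (black cap); z points out of the slot, leaning 30 degrees from vertical towards the robot; x points uphill. The foot goes in only at the open end.
- rail_slot (a point): Middle of the slot at the open end, level with the outer faces of the lips, 19 mm above the channel floor; axes as the rail. Channel inside 42 mm wide (x), 14 mm high (z); slot 20 mm wide between lips 5 mm thick. A hanger in it has its axes parallel to the rail's, foot on the channel floor, flange 3 mm above the lips.
- rack_board (a point): Downhill edge of the rack's plywood board, mid-length; axes as the rail. The board is 320 mm long, lies 5 mm below the channel floor and reaches 114 mm downhill of the rail's centre line; the strip and fixed chisels on it rise at most 24 mm above the channel floor; chisel handles stick out to 185 mm downhill.
- stop_face (a point): Yellow stop, 50 (x) x 24 (y) x 14 (z) mm, clamped on the rail's lips 140 to 220 mm from the open end: middle of its face towards the open end, 7 mm above the lips; axes as the rail. The hanger's flange end meets this face; the hanger's centre is then 35 mm short of it. It holds against a gentle push (under 25 N) and slips at about 80 N.
- blue_hanger_mid (a point): The blue tool hanger, same shape and size as the red one, the same point on it. To be left alone.
- glue_mid (a point): White glue bottle, 64 mm across, 170 mm tall: its centre. To be left alone.
- chisel_mid (a point): Chisel with yellow handle, 255 mm long, lying on the bench: its middle. To be left alone.
Things that resemble listed ones, but are neither listed nor needed, are in the scene too. What is shaped like the part that bears red_hanger_mid but green or white is not meant.

How it is judged:
By the outcome, as a careful person would: the job done as asked, in the order asked, and still so for the second after the job is handed in, with the robot touching nothing.
It also fails if it takes over 45 s, if anything falls off the work surface, if the arm or the gripper's body presses on something with over 40 N, if the wrist force passes 120 N, or if a joint passes its speed limit or range.

ROBOT

A 7-joint arm with a two-finger parallel gripper is mounted at the origin on the work surface. World frame = base frame: x ahead of the robot, y to its left, z up, the work surface at z = 0. Lengths are in m, angles in rad, forces in N, time in s.
With the tool pointing down it reaches from about 0.4 to 0.85 m from the base axis. Payload 4.5 kg.
Tool frame: the origin (TCP) lies midway between the tips of the shut fingers; the grasp point (between the pads) lies 19 mm behind it; z points along the fingers, y is the direction in which the jaws open and shut (so a half turn about z gives the same grasp; the last joint's range is limited). The gripper opens to 88 mm and grips with 3 to 60 N. Pads are 18 mm wide; open, the fingers measure 123 mm over their backs; the gripper's body (75 mm by 187 mm) begins 45 mm behind the grasp point.
Start: joints at [-1.131, 0.689, -0.195, 1.565, 0.157, 0.902, -0.215], TCP at [0.247, 0.574, 0.239] pointing down, gripper open.
Joint ranges: [-3.01, 3.01], [-0.46, 2.08], [-1.47, 1.51], [0.13, 2.56], [-1, 4.14], [0.04, 2.09], [-2.66, 2.66]. Speed limits (rad/s): [2.57, 2.57, 3.14, 3.14, 3.14, 3.14, 3.14].

INTERFACE

Orientations are given as a unit quaternion [x, y, z, w].
In Python, from plant import r gives the robot as it stands. The module is installed in compiled form; this text tells all that it offers.
- The arm moves only by the shell command python3 -m jog 'ROWS' [FORCE]. ROWS is JSON, a list of rows, each an object with "translation": the shift along the tool's x, y, z in units of 40 mm (1.0 is 40 mm), a list of three; "twist": the turn about the tool's z in units of 6 degrees (1.0 is 6 degrees); "claw": the opening in per cent of the stroke, from 0 (shut) to 100 (fully open). A call has 1 to 20 rows; each row shifts and turns the commanded pose from where the row before left it, along the tool's axes as they then stand; what a row does not reach is not made up. A row lasts 1/12 s, in which the tool goes at most 41.7 mm and 7.16 degrees, less where a joint would pass 70% of its speed; a pose out of reach is approached as far as the arm can. A call is refused whole if a number of a shift passes 1 or a number of a turn 1, either way. A call with a gripper value outside its range is refused whole. The fingers move at their own pace and stop on an object; FORCE is the grip in N (left out, the last holds). Time passes only in rows, so rows that do not move let the fingers close. It gives the time, the measured TCP pose, the force and the opening at its end, in the units of the state.
- r.get_state(): the state, without advancing time (a new reading comes with each control period).
- r.snapshot(name): name is "side" or "top" or "wrist"; returns a dict with "img" (420x560x3 uint8, red, green, blue), "fx", "fy", "cx", "cy" (pixels), "dist_coeffs" ([k1, k2, p1, p2, k3] as OpenCV has them; the pictures are not rectified), "origin" and "rotation" of the camera in the world; the wrist camera has in their place "T_tool_cam" (4x4, takes a point from camera to tool coordinates, whose origin is the TCP and whose axes are the flange's). Camera axes: x right, y up, looking along -z (the intrinsics and any distortion apply to the point x, -y, -z); pixel columns grow to the right and rows downward; lengths in m; the calibration is good to about 2 mm. A picture is of the moment at which its call begins: read the wrist's pose just before it. There is no depth.
- r.finish_job(): hands the job in, once; it reports no verdict.
Trained networks look in the newest picture that a camera, given by its name, has taken for a name from the list of things; names that differ only in an ending like _2 or _b are one class to them, and where a whole thing is asked for, a point or a joint stands for the part that bears it (a point fixed in the world has none). Each returns a list of dicts, best first, with "confidence" (0 to 1); they miss things now and then, are a little off and sometimes report something else, mostly with a low value. They report only what shows in the picture. A call takes as long as a camera call. They do not tell look-alikes from the thing itself.
- r.spot_in(label, camera): "rect" ([left, top, right, bottom] in pixels, round what is visible of it).
- r.spot_point(label, camera): "location" ([row, column] in pixels: a listed point, or the origin of a listed thing).
The state is a dict: "clock": time; "q": joint angles; "qd": joint speeds; "joint_torque": joint torques, N m; "tool_pos": TCP position; "eef_rot": TCP orientation; "contact_force": force on the tool from outside, world axes, zero at the start; "moment": the same for the moment, N m; "opening": opening from 0.0 (shut) to 1.0 (fully open).
Only numpy, scipy, OpenCV 4.12 (cv2) and the standard library are available. Lean on these libraries where they do the work, as an engineer would, in place of code of your own. Each camera call takes 0.05 s, during which the arm holds its last target. There are 200 camera calls.

## Working session

There is one attempt and no reset: what is moved stays moved. The work goes in short steps, Python scripts to look and compute and a shell command to move; the robot and the scene stay as the last step left them, time stands still between calls to the robot, and variables do not carry over. Pictures are saved under pics/ and viewed, about 8 in all and at most 12, crops included, and the job is handed in when it is done.

```bash
mkdir -p pics
cat > h.py <<'E'
import numpy as np, cv2, json
from scipy.spatial.transform import Rotation as R
from plant import r
def shot(name):
    st=r.get_state(); s=r.snapshot(name)
    if name=="wrist":
        T=np.eye(4); T[:3,:3]=R.from_quat(st["eef_rot"]).as_matrix(); T[:3,3]=st["tool_pos"]
        T=T@np.array(s["T_tool_cam"])
        s["origin"],s["rotation"]=T[:3,3],T[:3,:3]
    s["origin"]=np.array(s["origin"]); 
    Rm=np.array(s["rotation"]); s["rotation"]=Rm if Rm.shape==(3,3) else R.from_quat(Rm).as_matrix()
    s["K"]=np.array([[s["fx"],0,s["cx"]],[0,s["fy"],s["cy"]],[0,0,1.]]); s["D"]=np.array(s["dist_coeffs"],float)
    return s
def ray(s,rc):
    u=cv2.undistortPoints(np.array([[[rc[1],rc[0]]]],float),s["K"],s["D"])[0,0]
    d=s["rotation"]@np.array([u[0],-u[1],-1]); return s["origin"],d/np.linalg.norm(d)
def at_z(s,rc,z):
    o,d=ray(s,rc); return o+d*(z-o[2])/d[2]
def tri(obs):
    A=np.zeros((3,3));b=np.zeros(3);L=[]
    for s,rc in obs:
        o,d=ray(s,rc);P=np.eye(3)-np.outer(d,d);A+=P;b+=P@o;L.append((o,P))
    p=np.linalg.solve(A,b); return p,max(np.linalg.norm(P@(p-o)) for o,P in L)
def proj(s,p):
    c=s["rotation"].T@(np.array(p)-s["origin"]); c=c*[1,-1,-1]
    uv=cv2.projectPoints(c.reshape(1,3),np.zeros(3),np.zeros(3),s["K"],s["D"])[0][0,0]; return uv[::-1]
def save(s,f): cv2.imwrite("pics/"+f,cv2.cvtColor(s["img"],cv2.COLOR_RGB2BGR))
E
python3 - <<'E'
from h import *
st=r.get_state(); print({k:np.round(v,3).tolist() for k,v in st.items()})
S={n:shot(n) for n in ("side","top")}
im=np.hstack([cv2.resize(S[n]["img"],(560,420)) for n in S])
for n in S: save(S[n],n+"0.png"); print(n,S[n]["origin"].round(3),(-S[n]["rotation"][:,2]).round(2),S[n]["D"])
for l in ["red_hanger_mid","red_hanger_foot","red_hanger_hook","rail","rail_slot","rack_board","stop_face","blue_hanger_mid","glue_mid","chisel_mid"]:
    for n in S:
        print(l,n,[(np.round(p["location"]).tolist(),round(p["confidence"],2)) for p in r.spot_point(l,n)])
E
```

```text
{'clock': 0.0, 'q': [-1.131, 0.69, -0.195, 1.566, 0.157, 0.902, -0.215], 'qd': [0.0, -0.001, 0.002, 0.0, 0.001, -0.002, 0.001], 'joint_torque': [-0.001, -52.754, -1.267, -15.343, -0.053, 0.006, 0.0], 'tool_pos': [0.247, 0.574, 0.238], 'eef_rot': [0.201, 0.979, -0.001, -0.0], 'contact_force': [-0.094, -0.919, 0.36], 'moment': [0.007, -0.024, 0.008], 'opening': 0.999}
side [-0.184 -1.     0.897] [ 0.51  0.67 -0.54] [-0.04020957  0.          0.          0.          0.        ]
top [ 0.42  -0.024  1.472] [ 0.1  -0.   -0.99] [-0.08859511  0.          0.          0.          0.        ]
red_hanger_mid side [([288.0, 304.0], 0.83), ([320.0, 380.0], 0.82), ([290.0, 345.0], 0.56)]
red_hanger_mid top [([230.0, 441.0], 0.86), ([262.0, 380.0], 0.59), ([229.0, 399.0], 0.54)]
red_hanger_foot side [([334.0, 378.0], 0.9), ([301.0, 345.0], 0.73), ([302.0, 300.0], 0.55)]
red_hanger_foot top [([236.0, 435.0], 0.79), ([262.0, 377.0], 0.71), ([230.0, 395.0], 0.53)]
red_hanger_hook side [([288.0, 289.0], 0.91), ([311.0, 361.0], 0.81), ([294.0, 334.0], 0.65), ([208.0, 241.0], 0.25)]
red_hanger_hook top [([270.0, 367.0], 0.8), ([243.0, 403.0], 0.66), ([241.0, 430.0], 0.62)]
rail side [([201.0, 284.0], 0.62), ([302.0, 342.0], 0.6)]
rail top []
rail_slot side [([199.0, 287.0], 0.61)]
rail_slot top [([210.0, 291.0], 0.93)]
rack_board side [([208.0, 240.0], 0.56)]
rack_board top [([240.0, 242.0], 0.97), ([232.0, 399.0], 0.61)]
stop_face side [([178.0, 255.0], 0.39)]
stop_face top [([209.0, 232.0], 0.58)]
blue_hanger_mid side []
blue_hanger_mid top [([220.0, 344.0], 0.51)]
glue_mid side [([196.0, 324.0], 0.91), ([254.0, 312.0], 0.23)]
glue_mid top [([148.0, 296.0], 0.78)]
chisel_mid side [([186.0, 196.0], 0.79)]
chisel_mid top [([245.0, 141.0], 0.7)]
```

View pics/side0.png

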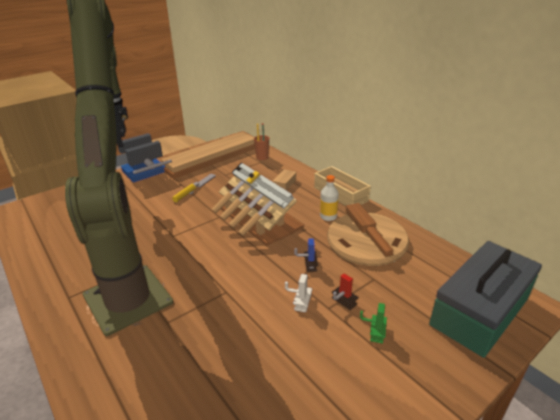

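View pics/top0.png

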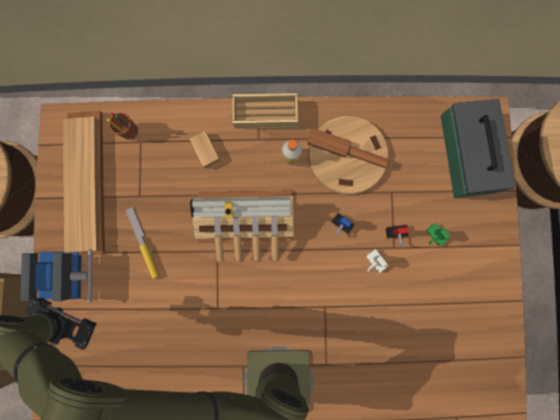

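Side view: red hanger at (290,345). Look-alikes are green (320,380), white (288,304) and blue (254,312). In the top view red is at (229,399), green (230,441), white (262,380) and blue (222,344). The rail's open end is at top (210,291) and it runs to the left. I choose the red one and will check it close up with the wrist camera.

Run:
```python
from h import *
S={n:shot(n) for n in ("side","top")}
for nm,a,b in [("red",(290,345),(229,399)),("redhook",(294,334),(243,403)),("green",(320,380),(230,441)),("white",(288,304),(262,380)),("blue",(254,312),(220,344)),("slot",(199,287),(210,291)),("stop",(178,255),(209,232)),("glue",(196,324),(148,296)),("board",(208,240),(240,242))]:
    p,e=tri([(S["side"],a),(S["top"],b)]); print(nm,p.round(3),round(e,4))
st=r.get_state();print(R.from_quat(st["eef_rot"]).as_matrix().round(3))
s=shot("wrist"); print(np.array(s["T_tool_cam"]).round(3),s["fx"])
z=cv2.resize(S["top"]["img"][185:285,180:460],(800,286),interpolation=cv2.INTER_CUBIC);cv2.imwrite("pics/crop1.png",z[:,:,::-1])
```

```text
red [ 0.494 -0.41   0.042] 0.0036
redhook [ 0.446 -0.415  0.061] 0.0049
green [ 0.486 -0.55   0.044] 0.0059
white [ 0.391 -0.341  0.06 ] 0.002
blue [ 0.528 -0.228  0.041] 0.0025
slot [ 0.558 -0.054  0.151] 0.0039
stop [0.561 0.129 0.152] 0.0001
glue [ 0.748 -0.063  0.098] 0.0167
board [0.47  0.105 0.071] 0.0024
[[-0.919  0.395  0.   ]
 [ 0.395  0.919  0.   ]
 [ 0.     0.    -1.   ]]
[[ 0.001  0.961  0.277  0.07 ]
 [ 1.    -0.001 -0.001  0.   ]
 [-0.001  0.277 -0.961 -0.146]
 [ 0.     0.     0.     1.   ]] 317.8040994751432
```

View pics/crop1.png

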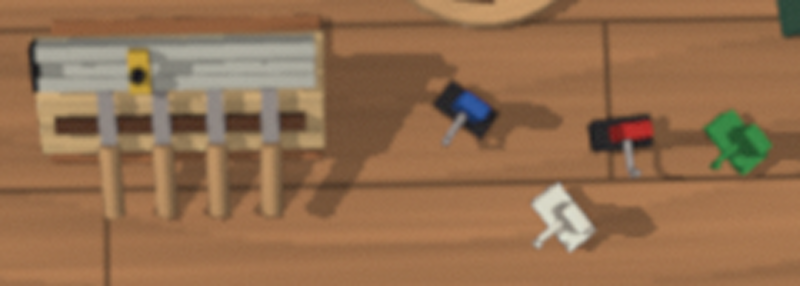

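The crop shows the red block on its black foot at crop (630,132), hook pointing down (-x). Blue is at (472,105), white at (562,217), green at (738,140), so red is confirmed. The rail's open end is on the right at crop (318,60), with the stop at (138,72).

```bash
python3 -m jog '[{"translation":[0,0,-0.6],"twist":-0.97,"claw":100},{"translation":[0,0,-0.6],"twist":-0.97,"claw":100},{"translation":[0,0,-0.6],"twist":-0.97,"claw":100},{"translation":[0,0,-0.6],"twist":-0.97,"claw":100},{"translation":[-0.7,-0.7,0],"twist":0,"claw":100},{"translation":[-0.7,-0.7,0],"twist":0,"claw":100},{"translation":[-0.7,-0.7,0],"twist":0,"claw":100},{"translation":[-0.7,-0.7,0],"twist":0,"claw":100},{"translation":[-0.7,-0.7,0],"twist":0,"claw":100},{"translation":[-0.7,-0.7,0],"twist":0,"claw":100},{"translation":[-0.7,-0.7,0],"twist":0,"claw":100},{"translation":[-0.4,-0.9,0],"twist":0,"claw":100},{"translation":[0,-1,0],"twist":0,"claw":100},{"translation":[0,-1,0],"twist":0,"claw":100},{"translation":[0,-1,0],"twist":0,"claw":100},{"translation":[0,-1,0],"twist":0,"claw":100},{"translation":[0,-1,0],"twist":0,"claw":100},{"translation":[0,-1,0],"twist":0,"claw":100},{"translation":[0,-1,0],"twist":0,"claw":100},{"translation":[0,0,0],"twist":0,"claw":100}]'
```

```text
clock: 2.92
tool_pos: [0.4586, 0.0526, 0.3345]
eef_rot: [0.007, 1.0, -0.003, -0.001]
contact_force: [-0.3, 0.5, 0.2]
opening: 0.997
```

Run:
```python
from h import *
s=shot("wrist"); save(s,"w1.png")
import pickle; pickle.dump(s,open("w1.pkl","wb"))
for l in ["rail","rail_slot","rack_board","stop_face"]:
    print(l,[(np.round(p["location"],1).tolist(),round(p["confidence"],2)) for p in r.spot_point(l,"wrist")])
for p in [(.558,-.054,.151),(.561,.129,.152)]: print(proj(s,p).round(1))
```

```text
rail [([283.3, 202.8], 0.87)]
rail_slot [([281.8, 198.1], 0.65)]
rack_board [([194.2, 321.4], 0.61)]
stop_face [([275.8, 347.9], 0.65)]
[278.1 190.7]
[279.7 349.3]
```

View pics/w1.png

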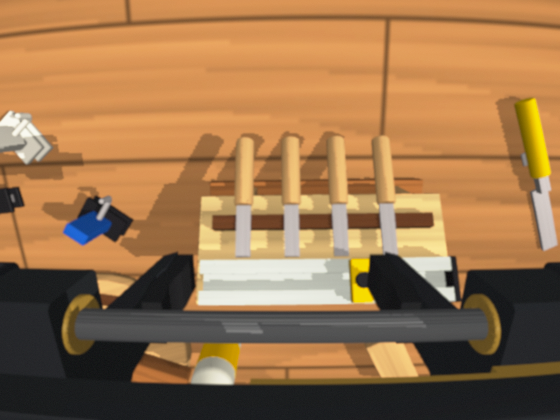

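```bash
python3 -m jog '[{"translation":[0,-0.9,0.2],"twist":0,"claw":100},{"translation":[0,-0.9,0.2],"twist":0,"claw":100},{"translation":[0,-0.9,0.2],"twist":0,"claw":100},{"translation":[0,-0.9,0.2],"twist":0,"claw":100},{"translation":[0,-0.9,0.2],"twist":0,"claw":100},{"translation":[0,-0.9,0.2],"twist":0,"claw":100},{"translation":[0,-0.9,0.2],"twist":0,"claw":100},{"translation":[0,-0.9,0.2],"twist":0,"claw":100},{"translation":[0,-0.9,0.2],"twist":0,"claw":100},{"translation":[0,-0.9,0.2],"twist":0,"claw":100},{"translation":[0,-0.9,0.2],"twist":0,"claw":100},{"translation":[0,-0.9,0],"twist":0,"claw":100},{"translation":[0,-0.9,0],"twist":0,"claw":100},{"translation":[0,0,0],"twist":0,"claw":100}]'
```

```text
clock: 4.33
tool_pos: [0.4584, -0.4131, 0.2458]
eef_rot: [0.003, 1.0, -0.003, -0.0]
contact_force: [-0.7, -1.4, -0.1]
opening: 0.998
```

Wrist view: the rail spans columns 198–458, its open end on the left at (282,198), with the stop's face at (278,349). It is nearly square to the picture. Now the red hanger from close by.

Run:
```python
from h import *
import pickle
s=shot("wrist"); save(s,"w2.png"); pickle.dump(s,open("w2.pkl","wb"))
zs=dict(red_hanger_mid=.048,red_hanger_foot=0.,red_hanger_hook=.066)
for l,z in zs.items():
    for p in r.spot_point(l,"wrist"): print(l,np.round(p["location"],1),round(p["confidence"],2),at_z(s,p["location"],z).round(4))
```

```text
red_hanger_mid [207.1 162.5] 0.89 [ 0.4774 -0.5482  0.048 ]
red_hanger_mid [216.7 287.2] 0.7 [ 0.4893 -0.4071  0.048 ]
red_hanger_mid [132.1 353. ] 0.58 [ 0.3965 -0.3376  0.048 ]
red_hanger_foot [207.2 285.2] 0.97 [ 0.4908 -0.409   0.    ]
red_hanger_foot [200.3 179. ] 0.93 [ 0.481  -0.5447  0.    ]
red_hanger_hook [182.3 282.6] 0.91 [ 0.4468 -0.4121  0.066 ]
red_hanger_hook [102.2 399. ] 0.88 [ 0.367  -0.2972  0.066 ]
red_hanger_hook [185.8 193.4] 0.76 [ 0.4499 -0.5056  0.066 ]
```

View pics/w2.png

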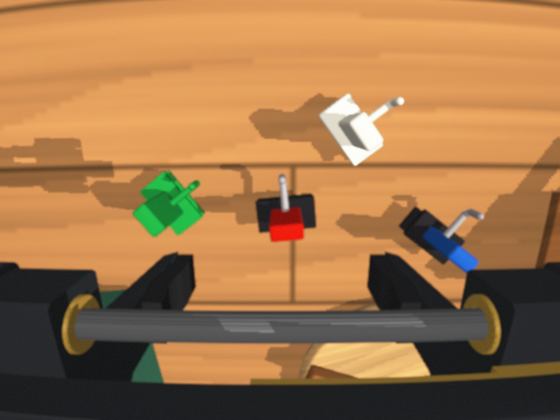

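Run:
```python
from h import *
import pickle
from scipy.optimize import minimize
s=pickle.load(open("w2.pkl","rb"))
im=s["img"].astype(int); red=((im[...,0]>110)&(im[...,1]<60)&(im[...,2]<60)).astype(np.uint8)
n,lab,st,_=cv2.connectedComponentsWithStats(red); k=1+st[1:,4].argmax(); m=(lab==k); print(st[k])
C=np.array([[a,b,c] for a in(-.009,.009) for b in(-.017,.017) for c in(.030,.096)])
def cost(v):
    x,y,w=v[0],v[1],v[2]; P=C@R.from_euler('z',w).as_matrix().T+[x,y,0]
    uv=np.array([proj(s,p)[::-1] for p in P]); M=np.zeros((420*4,560*4),np.uint8)
    cv2.fillConvexPoly(M,cv2.convexHull(((uv+.5)*4).astype(np.int32)),1)
    M=cv2.resize(M.astype(np.float32),(560,420),interpolation=cv2.INTER_AREA); return np.abs(M-m).sum()
for w0 in (0,.08,.15):
    o=minimize(cost,[.490,-.409,w0],method='Nelder-Mead',options=dict(initial_simplex=[[.49,-.409,w0],[.496,-.409,w0],[.49,-.403,w0],[.49,-.409,w0+.1]])); print(o.x.round(4),o.fun)
w=pickle.load(open("w1.pkl","rb"))
for nm,rc,z in [("rail",(283.3,202.8),.13),("slot",(281.8,198.1),.1465),("stop",(275.8,347.9),.1525),("board",(194.2,321.4),.13-.005*.866-.114*.5)]: print(nm,at_z(w,rc,z).round(4))
st=r.get_state();print(st["tool_pos"],R.from_quat(st["eef_rot"]).as_matrix().round(3).tolist())
c=cv2.resize(w["img"][240:320,180:480],(800,213),interpolation=cv2.INTER_CUBIC);c=np.vstack([c,cv2.resize(w["img"][245:315,185:275],(720,560)[:2])[:, :800].repeat(1,0) if 0 else np.zeros((1,800,3),np.uint8)])
cv2.imwrite("pics/crop2.png",c[:,:,::-1])
```

```text
[269 208  36  33 964]
[ 0.4913 -0.409  -0.0507] 184.75
[ 0.4908 -0.4084  0.1035] 184.875
[ 0.4913 -0.4079  0.1898] 181.1875
rail [ 0.5759 -0.0465  0.13  ]
slot [ 0.5652 -0.0472  0.1465]
stop [0.5557 0.127  0.1525]
board [0.4786 0.1046 0.0687]
[ 0.46079881 -0.40294891  0.24647728] [[-1.0, -0.004, 0.001], [-0.004, 1.0, 0.002], [-0.001, 0.002, -1.0]]
```

View pics/crop2.png

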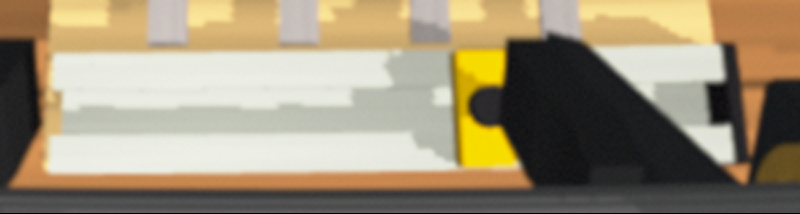

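Crop 2: the rail's edges run from (53,52) to (720,44) and (48,172) to (735,163), so its yaw is about 0. The yellow stop starts at crop column 455. Red hanger is at about (0.491, -0.4085), yaw about +4°. Now descending.

```bash
python3 -m jog '[{"translation":[-0.75,-0.14,0],"twist":-0.7,"claw":100},{"translation":[0,0,0.8],"twist":0,"claw":100},{"translation":[0,0,0.8],"twist":0,"claw":100},{"translation":[0,0,0.8],"twist":0,"claw":100},{"translation":[0,0,0.8],"twist":0,"claw":100},{"translation":[0,0,0.6],"twist":0,"claw":100},{"translation":[0,0,0.6],"twist":0,"claw":100},{"translation":[0,0,0.36],"twist":0,"claw":100},{"translation":[0,0,0],"twist":0,"claw":100},{"translation":[0,0,0],"twist":0,"claw":100},{"translation":[0,0,0],"twist":0,"claw":100}]'
python3 - <<'E'
from h import *
import pickle
st=r.get_state();print(np.round(st["tool_pos"],4),R.from_quat(st["eef_rot"]).as_matrix().round(3).tolist())
s=shot("wrist"); save(s,"w3.png")
for p in r.spot_point("red_hanger_hook","wrist")+r.spot_point("red_hanger_mid","wrist"): print(np.round(p["location"],1),round(p["confidence"],2),at_z(s,p["location"],.066).round(4))
w=pickle.load(open("w1.pkl","rb"))
f=lambda x,y,z: at_z(w,(240+y/2.667,180+x/2.667),z).round(4)
print("near",f(53,52,.1335),f(720,44,.1335)); print("far",f(48,172,.1595),f(735,163,.1595)); print("stopL",f(455,52,.1405),f(458,166,.1655))
E
```

```text
clock: 5.45
tool_pos: [0.4907, -0.4111, 0.0578]
eef_rot: [-0.037, 0.999, -0.001, 0.001]
contact_force: [-0.6, -0.6, -0.7]
opening: 1.0
[ 0.4907 -0.4111  0.0578] [[-0.997, -0.075, 0.002], [-0.075, 0.997, -0.001], [-0.002, -0.001, -1.0]]
[179.1  75.6] 0.93 [ 0.4504 -0.5072  0.066 ]
[178.6 283.6] 0.78 [ 0.4436 -0.4134  0.066 ]
[ 87.2 455.8] 0.92 [ 0.3992 -0.3447  0.066 ]
[260.8 284.4] 0.9 [ 0.4826 -0.41    0.066 ]
[223.1  34.4] 0.85 [ 0.4732 -0.5306  0.066 ]
near [ 0.5424 -0.0463  0.1335] [0.5423 0.2543 0.1335]
far [ 0.5876 -0.0461  0.1595] [0.5878 0.2549 0.1595]
stopL [0.5409 0.1318 0.1405] [0.5823 0.1303 0.1655]
```

View pics/w3.png

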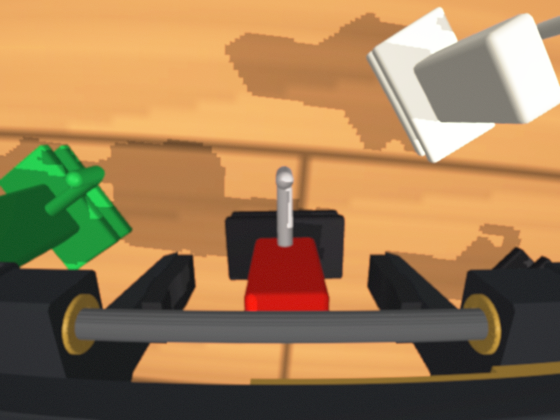

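The red hanger is centred between the open fingers, hook at (179,284), foot edges square to the picture. Next: close gently, then tip it 30° towards -x about its foot edge, because the tool itself can't tilt.

```bash
python3 -m jog '[{"translation":[0,0,0],"twist":0,"claw":0},{"translation":[0,0,0],"twist":0,"claw":0},{"translation":[0,0,0],"twist":0,"claw":0},{"translation":[0,0,0],"twist":0,"claw":0},{"translation":[0,0,0],"twist":0,"claw":0},{"translation":[0,0,0],"twist":0,"claw":0},{"translation":[0,0,0],"twist":0,"claw":0},{"translation":[0,0,0],"twist":0,"claw":0}]' 6
python3 -m jog '[{"translation":[0,0,0.04],"twist":0,"claw":0},{"translation":[0.17,0,-0.03],"twist":0,"claw":0},{"translation":[0.17,0,-0.02],"twist":0,"claw":0},{"translation":[0.17,0,0],"twist":0,"claw":0},{"translation":[0.17,0,0.01],"twist":0,"claw":0},{"translation":[0.17,0,0.03],"twist":0,"claw":0},{"translation":[0.17,0,0.04],"twist":0,"claw":0},{"translation":[0,0,0],"twist":0,"claw":0}]' 6
python3 - <<'E'
from h import *
st=r.get_state();print(np.round(st["tool_pos"],4),np.round(st["contact_force"],2))
s=shot("wrist"); save(s,"w4.png")
for p in r.spot_point("red_hanger_hook","wrist"): print(np.round(p["location"],1),round(p["confidence"],2))
E
```

```text
clock: 6.27
tool_pos: [0.4892, -0.4111, 0.0562]
eef_rot: [-0.037, 0.999, 0.0, -0.0]
contact_force: [0.2, 1.7, 1.6]
opening: 0.42
clock: 6.93
tool_pos: [0.4481, -0.4145, 0.0542]
eef_rot: [-0.037, 0.999, -0.0, 0.001]
contact_force: [-0.5, 0.6, 3.4]
opening: 0.386
[ 0.4481 -0.4145  0.0542] [-0.46  0.57  3.38]
[183.6 281.9] 0.62
[271.1  90.4] 0.61
```

View pics/w4.png

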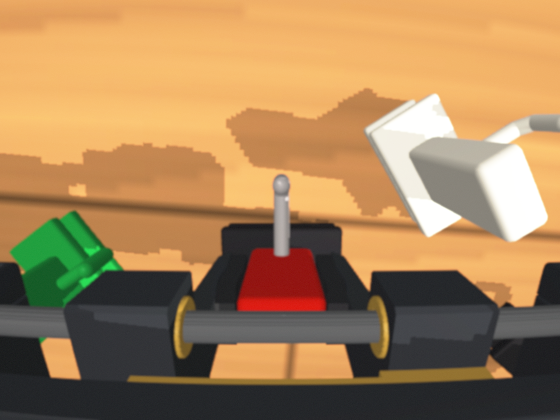

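The hanger slid along upright instead of tipping: the hook is still at (184,282). A better way is to press its foot lightly on the rail's sloping lips, which will align it to the 30° slope. First I'll check where it sits in the grip.

Run:
```python
from h import *
s=shot("wrist"); st=r.get_state(); print(np.round(st["tool_pos"],4),st["clock"])
for nm,rc,z,o in [("hook",(183.6,282),.066,.048),("blocktop-x",(250,281),.096,.009),("flange-x",(224,281),.030,.020)]:
    p=at_z(s,rc,z); print(nm,p.round(4),"centre x",round(p[0]+o,4))
```

```text
[ 0.4485 -0.4144  0.054 ] 7.0833
hook [ 0.4029 -0.4174  0.066 ] centre x 0.4509
blocktop-x [ 0.4211 -0.4164  0.096 ] centre x 0.4301
flange-x [ 0.4325 -0.4156  0.03  ] centre x 0.4525
```

```bash
python3 -m jog '[{"translation":[0,0,0],"twist":0,"claw":0},{"translation":[0,0,-0.5],"twist":0.1,"claw":0},{"translation":[0,0,-1],"twist":0.1,"claw":0},{"translation":[0,0,-1],"twist":0.1,"claw":0},{"translation":[0,0,-1],"twist":0.1,"claw":0},{"translation":[0,0,-1],"twist":0.1,"claw":0},{"translation":[0,0,-1],"twist":0.1,"claw":0},{"translation":[-0.1,0.4,-0.5],"twist":0.1,"claw":0},{"translation":[-0.25,0.9,0],"twist":0,"claw":0},{"translation":[-0.25,0.9,0],"twist":0,"claw":0},{"translation":[-0.25,0.9,0],"twist":0,"claw":0},{"translation":[-0.25,0.9,0],"twist":0,"claw":0},{"translation":[-0.25,0.9,0],"twist":0,"claw":0},{"translation":[-0.25,0.9,0],"twist":0,"claw":0},{"translation":[-0.25,0.9,0],"twist":0,"claw":0},{"translation":[-0.25,0.9,0],"twist":0,"claw":0},{"translation":[-0.25,0.9,0],"twist":0,"claw":0},{"translation":[-0.25,0.9,0],"twist":0,"claw":0},{"translation":[-0.1,0.8,0],"twist":0,"claw":0},{"translation":[0,0.5,0],"twist":0,"claw":0}]' 12
python3 - <<'E'
from h import *
st=r.get_state();print(np.round(st["tool_pos"],4),np.round(st["contact_force"],2),R.from_quat(st["eef_rot"]).as_matrix().round(3).tolist())
s=shot("wrist"); save(s,"w5.png")
for l in ["red_hanger_hook","rail_slot","stop_face"]: print(l,[(np.round(p["location"],1).tolist(),round(p["confidence"],2)) for p in r.spot_point(l,"wrist")])
T=np.array(st["tool_pos"])
print("hook pred upright",proj(s,T+[-.048+.003,0,.066-.054]))
E
```

```text
clock: 8.75
tool_pos: [0.5564, 0.0187, 0.2929]
eef_rot: [-0.003, 1.0, 0.001, -0.0]
contact_force: [0.5, 0.8, -2.3]
opening: 0.378
[0.5564 0.0187 0.2929] [ 0.48  0.78 -2.28] [[-1.0, -0.005, -0.0], [-0.005, 1.0, 0.003], [0.0, 0.003, -1.0]]
red_hanger_hook [([21.7, 2.6], 0.89), ([182.7, 280.8], 0.8)]
rail_slot [([209.9, 212.3], 0.81)]
stop_face [([208.0, 398.1], 0.84)]
hook pred upright [184.91237896 281.36369563]
```

View pics/w5.png

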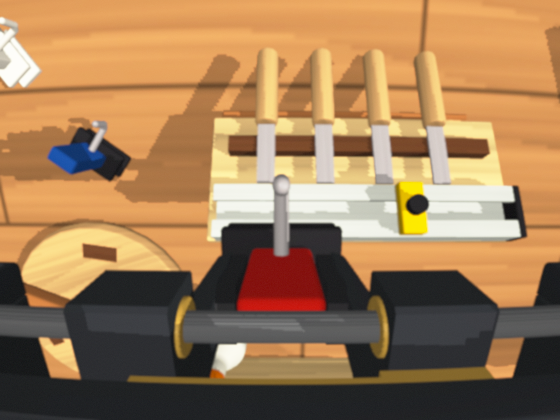

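The view shows the hanger held upright, hook tip (183,281). The rail's open end is at (210,212) and the stop's face at (208,398). Lowering it to the lips.

```bash
python3 - <<'E'
from h import *
s=shot("wrist")
print("slot",at_z(s,(209.9,212.3),.1465).round(4),"stop",at_z(s,(208,398.1),.1525).round(4))
S=shot("top"); print("glue",at_z(S,(148,296),.085).round(3))
E
python3 -m jog '[{"translation":[-0.08,0,0.7],"twist":0,"claw":0},{"translation":[0,0,0.7],"twist":0,"claw":0},{"translation":[0,0,0.5],"twist":0,"claw":0},{"translation":[0,0,0.19],"twist":0,"claw":0},{"translation":[0,0,0],"twist":0,"claw":0},{"translation":[0,0,0],"twist":0,"claw":0}]' 12
```

```text
slot [ 0.5646 -0.0519  0.1465] stop [0.5606 0.1241 0.1525]
glue [ 0.765 -0.073  0.085]
clock: 9.55
tool_pos: [0.5598, 0.0129, 0.2103]
eef_rot: [0.001, 1.0, -0.0, 0.0]
contact_force: [-0.6, -0.2, -1.6]
opening: 0.388
```

```bash
python3 -m jog '[{"translation":[0,0,0.04],"twist":0,"claw":0},{"translation":[0,0,0.04],"twist":0,"claw":0},{"translation":[0.15,0,0.06],"twist":0,"claw":0},{"translation":[0.15,0,0.06],"twist":0,"claw":0},{"translation":[0.145,0,0.085],"twist":0,"claw":0},{"translation":[0.14,0,0.085],"twist":0,"claw":0},{"translation":[0.13,0,0.11],"twist":0,"claw":0},{"translation":[0.12,0,0.11],"twist":0,"claw":0},{"translation":[0,0,0],"twist":0,"claw":0},{"translation":[0,0,0],"twist":0,"claw":0}]' 5
python3 - <<'E'
from h import *
st=r.get_state();print(np.round(st["tool_pos"],4),np.round(st["contact_force"],2))
s=shot("wrist"); save(s,"w6.png")
for l in ["red_hanger_hook"]: print(l,[(np.round(p["location"],1).tolist(),round(p["confidence"],2)) for p in r.spot_point(l,"wrist")])
T=np.array(st["tool_pos"]);G=T+[0,0,.019]
for a in (0,10,20,30,35):
    c,q=np.cos(np.radians(a)),np.sin(np.radians(a)); dx,dz=-.045,.066-.0732
    print(a,proj(s,G+[c*dx-q*dz,0,q*dx+c*dz]).round(1))
E
```

```text
clock: 10.38
tool_pos: [0.5256, 0.0139, 0.186]
eef_rot: [-0.0, 1.0, 0.0, -0.0]
contact_force: [0.2, 0.2, -1.5]
opening: 0.384
[0.5256 0.0139 0.186 ] [ 0.17  0.23 -1.51]
red_hanger_hook [([183.8, 281.0], 0.68)]
0 [184.8 280.8]
10 [185.9 280.8]
20 [189.7 280.8]
30 [195.8 280.8]
35 [199.6 280.8]
```

View pics/w6.png

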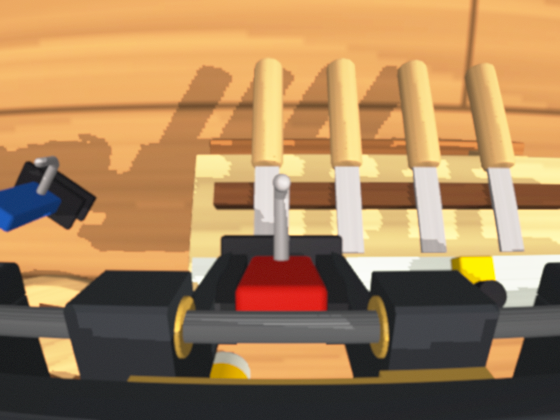

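Run:
```python
from h import *
st=r.get_state();print(np.round(st["tool_pos"],4),np.round(st["contact_force"],2),st["clock"])
s=shot("wrist")
T=np.array(st["tool_pos"]);G=T+[0,0,.019]
for a in (0,5,10,15,20,30):
    c,q=np.cos(np.radians(a)),np.sin(np.radians(a)); f=lambda hx,hz,y=0: proj(s,G+[c*(hx+.003)-q*(hz-.0732),y,q*(hx+.003)+c*(hz-.0732)]).round(1)
    print(a,"flange",f(-.02,.03,-.035),f(-.02,.03,.035),"blockbase",f(-.009,.03),"blocktop",f(-.009,.096),"foot",f(-.017,0),f(-.017,.008))
```

```text
[0.5263 0.0139 0.1862] [-0.06  0.24 -2.04] 10.4833
0 flange [222.  218.6] [222.2 342.8] blockbase [240.5 280.7] blocktop [302.9 280.7] foot [212.8 280.7] [216.2 280.7]
5 flange [227.7 219.4] [227.9 342. ] blockbase [246.4 280.7] blocktop [297.4 280.7] foot [221.7 280.7] [224.4 280.7]
10 flange [233.7 220.1] [233.8 341.3] blockbase [252.5 280.7] blocktop [291.8 280.7] foot [230.8 280.7] [232.7 280.7]
15 flange [239.8 220.6] [239.9 340.7] blockbase [258.7 280.7] blocktop [286.2 280.7] foot [240.  280.7] [241.2 280.7]
20 flange [246.1 221.1] [246.2 340.3] blockbase [265.1 280.7] blocktop [280.7 280.7] foot [249.3 280.7] [249.8 280.7]
30 flange [259.1 221.7] [259.2 339.7] blockbase [278.1 280.6] blocktop [270.  280.7] foot [268.2 280.6] [267.3 280.7]
```

Tilt is now about 13° by the flange edge (row 238). The foot's edge probably dipped into the slot without bearing. I'll lift, shift uphill so the edge meets the upper lip, and press again.

```bash
python3 -m jog '[{"translation":[0,0,-0.4],"twist":0,"claw":0},{"translation":[0,0,-0.35],"twist":0,"claw":0},{"translation":[-0.25,0,0],"twist":0,"claw":0},{"translation":[-0.22,0,0],"twist":0,"claw":0},{"translation":[0,0,0.2],"twist":0,"claw":0},{"translation":[0,0,0.1],"twist":0,"claw":0},{"translation":[0,0,0.1],"twist":0,"claw":0},{"translation":[0,0,0],"twist":0,"claw":0},{"translation":[0,0,0],"twist":0,"claw":0}]' 7
python3 -m jog '[{"translation":[0,0,0.05],"twist":0,"claw":0},{"translation":[0,0,0.05],"twist":0,"claw":0},{"translation":[0,0,0],"twist":0,"claw":0}]' 7
```

```text
clock: 11.28
tool_pos: [0.5439, 0.0138, 0.1997]
eef_rot: [-0.0, 1.0, -0.0, -0.001]
contact_force: [1.3, -0.2, -1.5]
opening: 0.385
clock: 11.53
tool_pos: [0.5442, 0.014, 0.1966]
eef_rot: [-0.0, 1.0, -0.0, -0.0]
contact_force: [-2.8, 0.1, 1.5]
opening: 0.388
```

```bash
python3 -m jog '[{"translation":[0.1,0,0.08],"twist":0,"claw":0},{"translation":[0.1,0,0.08],"twist":0,"claw":0},{"translation":[0.13,0,0.12],"twist":0,"claw":0},{"translation":[0.12,0,0.12],"twist":0,"claw":0},{"translation":[0,0,0.03],"twist":0,"claw":0},{"translation":[0,0,0],"twist":0,"claw":0}]' 7
python3 - <<'E'
from h import *
st=r.get_state();print(np.round(st["tool_pos"],4),np.round(st["contact_force"],2))
s=shot("wrist"); save(s,"w7.png")
E
```

```text
clock: 12.03
tool_pos: [0.5249, 0.0139, 0.1788]
eef_rot: [-0.0, 1.0, -0.0, -0.001]
contact_force: [-4.0, 0.5, 6.1]
opening: 0.387
[0.5249 0.0139 0.1788] [-3.96  0.54  6.09]
```

View pics/w7.png

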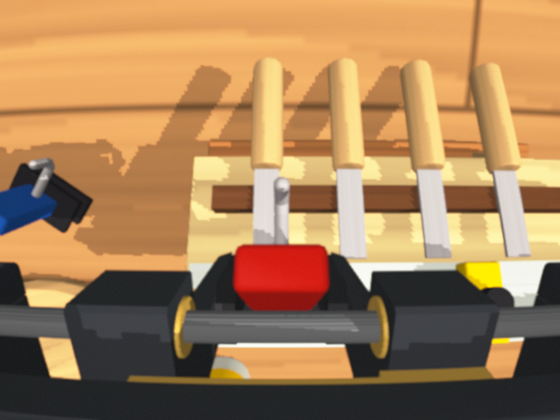

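```bash
cat > fit.py <<'E'
from h import *
from scipy.optimize import least_squares
def model(s,G,a,hg,off):
    c,q=np.cos(a),np.sin(a)
    f=lambda hx,hz,y=0: proj(s,G+np.array([c*(hx+off)-q*(hz-hg),y,q*(hx+off)+c*(hz-hg)]))
    A,B=f(-.009,.096,-.017),f(-.009,.096,.017)
    return np.array([f(-.049,.067)[0],(A[0]+B[0])/2,B[1]-A[1],f(-.02,.03)[0],f(.009,.096)[0]])
def fit(obs):
    st=r.get_state(); s=shot("wrist"); G=np.array(st["tool_pos"])+[0,0,.019]
    obs=np.array(obs,float); k=~np.isnan(obs)
    print("pos",np.round(st["tool_pos"],4),"F",np.round(st["contact_force"],1))
    o=least_squares(lambda v:(model(s,G,*v)-obs)[k],[.5,.065,.003],x_scale=[.1,.01,.01])
    print("fit deg,hg,off",np.degrees(o.x[0]).round(1),o.x[1:].round(4),"res",o.fun.round(1))
    return s,G,o.x
E
python3 - <<'E'
from fit import *
s,G,v=fit([184,246,91,254,np.nan])
for a,hg in((25,.0645),(30,.0645),(35,.0645),(30,.055)): print(a,hg,model(s,G,np.radians(a),hg,.003).round(1))
E
```

```text
pos [0.5249 0.0139 0.1788] F [-3.2  0.5  6. ]
fit deg,hg,off 35.3 [ 0.0682 -0.0029] res [-1.3  0.3 -0.8  1. ]
25 0.0645 [185.6 275.5  96.4 252.2 328.2]
30 0.0645 [187.6 267.7  95.5 257.7 320.4]
35 0.0645 [190.2 260.2  94.5 263.4 312.2]
30 0.055 [180.6 265.3 104.  255.7 322.8]
```

```bash
cat >> fit.py <<'E'
def meas():
    im=shot("wrist")["img"].astype(int); red=(im[...,0]>110)&(im[...,1]<70)&(im[...,2]<70); red[:, :200]=0; red[:,360:]=0; red[312:]=0
    rows=np.where(red[:,265:300].sum(1)>20)[0]; t=rows[0]; c=np.where(red[t+4])[0]
    prof=im.sum(2)
    fl=[int(np.where(prof[200:300,k]<150)[0][0])+200 for k in (226,229,232,330,333,336)]
    h=[p["location"] for p in r.spot_point("red_hanger_hook","wrist") if abs(p["location"][1]-281)<15]
    print("red top",t,"cols",c[0],c[-1],"end",rows[-1],"flange",fl,"hook",np.round(h,1).tolist()); print("col281 R:",im[240:312:4,295,0].tolist())
    return fit([h[0][0] if h else np.nan,t-.5,c[-1]-c[0]+1,np.median(fl)-.5,np.nan])
E
python3 -c "
from fit import *; meas()"
python3 -m jog '[{"translation":[-0.06,0,-0.035],"twist":0,"claw":0},{"translation":[-0.06,0,-0.03],"twist":0,"claw":0},{"translation":[0,0,0.04],"twist":0,"claw":0},{"translation":[0,0,0.03],"twist":0,"claw":0},{"translation":[0,0,0],"twist":0,"claw":0}]' 5
python3 -c "
from fit import *; meas()"
```

```text
red top 246 cols 237 325 end 309 flange [255, 254, 256, 210, 209, 255] hook [[185.6, 282.7]]
col281 R: [255, 215, 196, 211, 212, 213, 212, 214, 214, 216, 219, 219, 211, 165, 142, 143, 142, 140]
pos [0.5249 0.014  0.1788] F [-3.8 -0.3  6.4]
fit deg,hg,off 35.6 [ 0.071  -0.0036] res [-1.6  0.4 -0.9  1.2]
clock: 12.7
tool_pos: [0.5323, 0.0139, 0.1792]
eef_rot: [-0.0, 1.0, 0.0, 0.001]
contact_force: [-0.7, 0.7, 4.4]
opening: 0.387
red top 255 cols 235 327 end 306 flange [255, 254, 254, 200, 200, 200] hook [[181.1, 284.9]]
col281 R: [239, 235, 231, 199, 151, 199, 216, 217, 217, 219, 219, 218, 220, 221, 222, 216, 194, 65]
pos [0.5323 0.0139 0.1792] F [-1.2  0.6  3.9]
fit deg,hg,off 20.4 [ 0.0769 -0.0053] res [-9.1  3.2 -5.9  6.2]
```

```bash
python3 -m jog '[{"translation":[0,0,0],"twist":0,"claw":0},{"translation":[0,0,0],"twist":0,"claw":0},{"translation":[0.15,0,-0.26],"twist":0,"claw":0},{"translation":[0,-0.5,0],"twist":0,"claw":0},{"translation":[0,-0.8,0],"twist":0,"claw":0},{"translation":[0,-0.8,0],"twist":0,"claw":0},{"translation":[0,-0.75,0],"twist":0,"claw":0},{"translation":[0,0,0],"twist":0,"claw":0},{"translation":[0,0,0],"twist":0,"claw":0}]' 30
python3 - <<'E'
from fit import *
import pickle
s,G,v=meas(); save(s,"w8.png"); pickle.dump((s,G),open("w8.pkl","wb"))
for a in (25,30,35): print(a,model(s,G,np.radians(a),.061,0).round(1),model(s,G,np.radians(a),.061,-.004).round(1))
print("slot",[(np.round(p["location"],1).tolist(),round(p["confidence"],2),at_z(s,p["location"],.1465).round(4).tolist()) for p in r.spot_point("rail_slot","wrist")])
sd=shot("side"); save(sd,"side2.png")
for l in ["red_hanger_hook","red_hanger_mid","red_hanger_foot","rail_slot"]: print(l,[(np.round(p["location"],1).tolist(),round(p["confidence"],2)) for p in r.spot_point(l,"side")])
c=np.vstack([cv2.resize(s["img"][170:320,180:390],(800,571),interpolation=cv2.INTER_CUBIC)])
cv2.imwrite("pics/crop3.png",c[:,:,::-1])
E
```

```text
clock: 13.6
tool_pos: [0.5246, -0.1026, 0.1891]
eef_rot: [0.002, 1.0, -0.0, -0.001]
contact_force: [-0.1, 0.9, -2.0]
opening: 0.382
red top 255 cols 235 327 end 306 flange [254, 254, 254, 254, 254, 254] hook [[181.7, 283.5]]
col281 R: [176, 181, 185, 194, 155, 206, 221, 221, 222, 223, 223, 224, 225, 226, 226, 221, 203, 69]
pos [ 0.5252 -0.0991  0.1893] F [ 0.3  0.1 -1.1]
fit deg,hg,off 32.0 [ 0.066 -0.001] res [ 0.3 -0.1  0.2 -0.2]
25 [177.3 267.3  99.1 246.4 321.5] [168.7 255.6  98.6 239.2 309.3]
30 [179.1 258.5  97.9 251.6 312.4] [171.  247.1  97.2 244.4 300.1]
35 [181.6 250.3  96.6 256.9 303. ] [174.  239.2  95.5 249.9 290.8]
slot [([295.8, 358.6], 0.86, [0.5661, -0.0463, 0.1465])]
red_hanger_hook [([284.9, 287.4], 0.75), ([314.1, 363.1], 0.74), ([205.5, 274.4], 0.72)]
red_hanger_mid [([322.3, 381.3], 0.73), ([197.2, 285.7], 0.68), ([289.9, 299.8], 0.64)]
red_hanger_foot [([205.1, 292.3], 0.76), ([303.5, 302.9], 0.71), ([336.0, 377.8], 0.61), ([197.0, 284.2], 0.35)]
rail_slot [([200.9, 286.2], 0.63)]
```

The fit is good: tilt 32°, residuals about 0.3 px. Slot at (0.566, -0.046). Lowering in front of the open end and feeding in gently.

```bash
python3 -m jog '[{"translation":[-0.2,0,0.27],"twist":0,"claw":0},{"translation":[-0.19,0,0.265],"twist":0,"claw":0},{"translation":[0,0,0],"twist":0,"claw":0},{"translation":[0,0.2,0],"twist":0,"claw":0},{"translation":[0,0.2,0],"twist":0,"claw":0},{"translation":[0,0.2,0],"twist":0,"claw":0},{"translation":[0,0.2,0],"twist":0,"claw":0},{"translation":[0,0,0],"twist":0,"claw":0},{"translation":[0,0,0],"twist":0,"claw":0}]' 30
python3 -c "
from fit import *; meas()"
```

```text
clock: 14.8
tool_pos: [0.5413, -0.067, 0.1682]
eef_rot: [-0.001, 1.0, 0.0, 0.0]
contact_force: [-0.0, -0.0, -1.6]
opening: 0.383
red top 255 cols 235 327 end 306 flange [255, 254, 254, 255, 255, 255] hook [[183.6, 281.5]]
col281 R: [162, 162, 165, 155, 152, 203, 218, 219, 220, 220, 221, 221, 222, 223, 224, 219, 197, 67]
pos [ 0.5411 -0.0685  0.1681] F [-0.3  0.1 -1.5]
fit deg,hg,off 32.7 [ 0.0663 -0.0007] res [-0.3  0.1 -0.2  0.2]
```

```bash
python3 -m jog '[{"translation":[0,0.25,0],"twist":0,"claw":0},{"translation":[0,0.25,0],"twist":0,"claw":0},{"translation":[0,0.25,0],"twist":0,"claw":0},{"translation":[0,0.25,0],"twist":0,"claw":0},{"translation":[0,0,0],"twist":0,"claw":0},{"translation":[0,0,0],"twist":0,"claw":0}]' 30
python3 - <<'E'
from fit import *
meas(); sd=shot("side"); 
c=cv2.resize(sd["img"][140:260,200:360],(800,600),interpolation=cv2.INTER_CUBIC); cv2.imwrite("pics/side3.png",c[:,:,::-1])
E
```

```text
clock: 15.45
tool_pos: [0.5412, -0.0268, 0.1679]
eef_rot: [-0.002, 1.0, 0.0, 0.0]
contact_force: [-0.1, -0.4, -1.7]
opening: 0.382
red top 255 cols 235 327 end 306 flange [255, 254, 254, 255, 255, 255] hook [[182.1, 281.4]]
col281 R: [235, 233, 221, 179, 153, 202, 219, 220, 219, 220, 221, 221, 222, 223, 223, 219, 197, 68]
pos [ 0.5411 -0.0285  0.1679] F [-0.1  0.1 -2.4]
fit deg,hg,off 32.5 [ 0.0658 -0.0008] res [ 0.4 -0.1  0.2 -0.3]
```

View pics/side3.png

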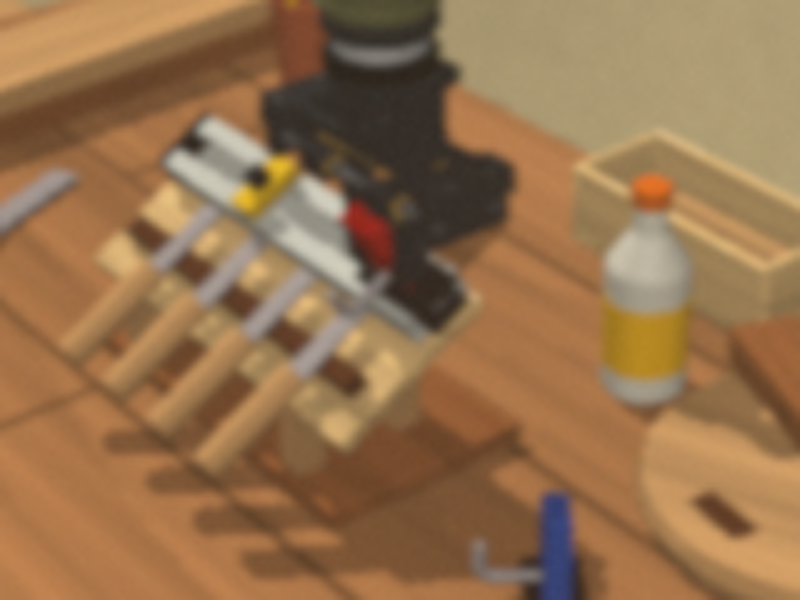

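The picture shows the red hanger on the rail at crop (370,235), with its black flange low on the lips near the open end. A small lift will tell whether the lips hold the foot.

```bash
python3 -m jog '[{"translation":[0,0,-0.1],"twist":0,"claw":0},{"translation":[0,0,-0.05],"twist":0,"claw":0},{"translation":[0,0,0],"twist":0,"claw":0}]' 30
python3 -m jog '[{"translation":[0,0,0.15],"twist":0,"claw":0},{"translation":[0,0,0],"twist":0,"claw":0}]' 30
```

```text
clock: 15.9
tool_pos: [0.5413, -0.0289, 0.1708]
eef_rot: [0.0, 1.0, 0.0, -0.001]
contact_force: [8.9, -0.2, -30.8]
opening: 0.381
clock: 16.07
tool_pos: [0.5403, -0.0287, 0.1669]
eef_rot: [0.0, 1.0, -0.0, -0.001]
contact_force: [0.5, -0.2, -1.8]
opening: 0.383
```

Lips hold the foot: about -30 N when lifted, back to normal afterwards. Sliding towards the stop, with a light grip for the last part so the push stays limited.

```bash
python3 -m jog '[{"translation":[0,0.3,0],"twist":0,"claw":0},{"translation":[0,0.4,0],"twist":0,"claw":0},{"translation":[0,0.5,0],"twist":0,"claw":0},{"translation":[0,0.5,0],"twist":0,"claw":0},{"translation":[0,0.4,0],"twist":0,"claw":0},{"translation":[0,0.3,0],"twist":0,"claw":0},{"translation":[0,0,0],"twist":0,"claw":0},{"translation":[0,0,0],"twist":0,"claw":0}]' 8
python3 -m jog '[{"translation":[0,0.1,0],"twist":0,"claw":0},{"translation":[0,0.1,0],"twist":0,"claw":0},{"translation":[0,0,0],"twist":0,"claw":0},{"translation":[0,0,0],"twist":0,"claw":0}]' 8
python3 - <<'E'
from fit import *
meas(); 
for c,z in (("wrist",.1525),("top",.1525)):
    s=shot(c); print(c,[(np.round(p["location"],1).tolist(),round(p["confidence"],2),at_z(s,p["location"],z).round(4).tolist()) for p in r.spot_point("stop_face",c)])
E
```

```text
clock: 16.73
tool_pos: [0.5411, 0.0684, 0.1684]
eef_rot: [-0.001, 1.0, -0.0, 0.0]
contact_force: [-0.1, -0.5, -2.1]
opening: 0.386
clock: 17.07
tool_pos: [0.5411, 0.0755, 0.1679]
eef_rot: [0.0, 1.0, -0.0, -0.0]
contact_force: [0.4, 0.1, -1.4]
opening: 0.386
red top 260 cols 235 327 end 310 flange [253, 253, 253, 253, 253, 253] hook [[181.0, 280.6]]
col281 R: [227, 223, 208, 84, 52, 145, 194, 213, 213, 214, 215, 215, 216, 217, 217, 218, 209, 185]
pos [0.5411 0.0753 0.1679] F [-0.4  0.2 -2.1]
fit deg,hg,off 29.8 [ 0.0663 -0.0004] res [ 1.  -0.3  0.6 -0.7]
wrist []
top []
```

```bash
python3 -m jog '[{"translation":[0,0.08,0],"twist":0,"claw":0},{"translation":[0,0.07,0],"twist":0,"claw":0},{"translation":[0,0.07,0],"twist":0,"claw":0},{"translation":[0,0,0],"twist":0,"claw":0}]' 8
python3 -m jog '[{"translation":[0,0.04,0],"twist":0,"claw":0},{"translation":[0,0.04,0],"twist":0,"claw":0},{"translation":[0,0,0],"twist":0,"claw":0}]' 8
```

```text
clock: 17.75
tool_pos: [0.5411, 0.086, 0.1679]
eef_rot: [-0.001, 1.0, 0.0, 0.0]
contact_force: [-0.4, -0.8, -1.4]
opening: 0.384
clock: 18.0
tool_pos: [0.5411, 0.0884, 0.1679]
eef_rot: [-0.001, 1.0, 0.0, 0.0]
contact_force: [0.6, 0.0, -0.9]
opening: 0.388
```

```bash
python3 -m jog '[{"translation":[0,0.04,0],"twist":0,"claw":0},{"translation":[0,0.03,0],"twist":0,"claw":0},{"translation":[0,0,0],"twist":0,"claw":0}]' 8
```

```text
clock: 18.25
tool_pos: [0.5411, 0.0911, 0.1679]
eef_rot: [-0.0, 1.0, 0.0, 0.0]
contact_force: [0.6, -0.1, -1.0]
opening: 0.383
```

```bash
python3 -m jog '[{"translation":[0,0.03,0],"twist":0,"claw":0},{"translation":[0,0.03,0],"twist":0,"claw":0},{"translation":[0,0,0],"twist":0,"claw":0}]' 8
```

```text
clock: 18.5
tool_pos: [0.5411, 0.0934, 0.1679]
eef_rot: [-0.0, 1.0, 0.0, 0.0]
contact_force: [-0.5, 0.2, -2.1]
opening: 0.384
```

```bash
python3 -m jog '[{"translation":[0,0.02,0],"twist":0,"claw":0},{"translation":[0,0,0],"twist":0,"claw":0}]' 8
```

```text
clock: 18.67
tool_pos: [0.5411, 0.0941, 0.1679]
eef_rot: [-0.0, 1.0, 0.0, 0.0]
contact_force: [0.1, -0.0, -1.9]
opening: 0.385
```

```bash
python3 -m jog '[{"translation":[0,0.02,0],"twist":0,"claw":0},{"translation":[0,0.02,0],"twist":0,"claw":0},{"translation":[0,0,0],"twist":0,"claw":0}]' 8
```

```text
clock: 18.92
tool_pos: [0.541, 0.0943, 0.1679]
eef_rot: [0.0, 1.0, -0.001, -0.0]
contact_force: [0.0, -3.0, -0.5]
opening: 0.384
```

```bash
python3 -c "
from fit import *
s=shot('wrist');im=s['img'].astype(int)
y=(im[...,0]>190)&(im[...,1]>150)&(im[...,2]<70); y[330:]=0
print(np.argwhere(y)[:, :].min(0) if y.any() else None, np.argwhere(y).max(0) if y.any() else None, y.sum())
s=shot('top');im=s['img'].astype(int);y=(im[...,0]>170)&(im[...,1]>130)&(im[...,2]<60);y[:190]=0;y[225:]=0;y[:,:190]=0;y[:,300:]=0
print(np.argwhere(y).tolist()[:20])
"
```

```text
[245 176] [327 385] 1017
[]
```

```bash
python3 -m jog '[{"translation":[0,0.02,0],"twist":0,"claw":0},{"translation":[0,0,0],"twist":0,"claw":0}]' 8
```

```text
clock: 19.18
tool_pos: [0.541, 0.0943, 0.168]
eef_rot: [0.001, 1.0, -0.001, -0.0]
contact_force: [-0.2, -5.9, 1.5]
opening: 0.388
```

Contact with the stop: -5.9 N at y = 0.0943, where it was expected. Seating it slightly, then opening part-way (to stay clear of the stop's knob) and lifting off.

```bash
python3 -m jog '[{"translation":[-0.02,0,0.03],"twist":0,"claw":0},{"translation":[0,0,0],"twist":0,"claw":0}]' 5
python3 -m jog '[{"translation":[0,0,0],"twist":0,"claw":48},{"translation":[0,0,0],"twist":0,"claw":48},{"translation":[0,0,0],"twist":0,"claw":48},{"translation":[0,0,0],"twist":0,"claw":48},{"translation":[0,0,-0.1],"twist":0,"claw":48},{"translation":[0,0,-0.3],"twist":0,"claw":48},{"translation":[0,0,-0.6],"twist":0,"claw":48},{"translation":[0,0,-0.9],"twist":0,"claw":48},{"translation":[0,0,-0.9],"twist":0,"claw":48},{"translation":[0,0,0],"twist":0,"claw":48},{"translation":[0,0,0],"twist":0,"claw":48}]'
python3 - <<'E'
from h import *
st=r.get_state(); print(np.round(st["tool_pos"],4))
s=shot("wrist"); save(s,"w9.png")
for l,z in [("red_hanger_hook",None),("rail_slot",.1465),("stop_face",.1525),("red_hanger_mid",.13+.048*.866),("red_hanger_hook",.1632)]:
    print(l,[(np.round(p["location"],1).tolist(),round(p["confidence"],2),at_z(s,p["location"],z).round(4).tolist() if z else 0) for p in r.spot_point(l,"wrist")])
E
```

```text
clock: 19.35
tool_pos: [0.5415, 0.0943, 0.1666]
eef_rot: [0.001, 1.0, -0.001, -0.001]
contact_force: [-0.6, -6.3, 0.1]
opening: 0.386
clock: 20.27
tool_pos: [0.5432, 0.097, 0.281]
eef_rot: [-0.0, 1.0, 0.001, 0.003]
contact_force: [0.6, 0.3, -0.6]
opening: 0.482
[0.5432 0.097  0.281 ]
red_hanger_hook [([150.3, 279.2], 0.96, 0)]
rail_slot [([227.0, 127.2], 0.75, [0.5665, -0.0479, 0.1465])]
stop_face []
red_hanger_mid [([212.4, 274.8], 0.66, [0.5449, 0.0922, 0.1716]), ([120.7, 545.2], 0.63, [0.4664, 0.3136, 0.1716])]
red_hanger_hook [([150.3, 279.2], 0.96, [0.4944, 0.0958, 0.1632])]
```

Run:
```python
from h import *
s=shot("wrist"); im=s["img"].astype(int)
y=(im[...,0]>180)&(im[...,1]>140)&(im[...,2]<80); y[:,:285]=0;y[:,380:]=0;y[300:]=0
a=np.argwhere(y); print("yellow rows/cols",a.min(0),a.max(0),len(a))
o=np.array([.575,0,.130]); X,Z=np.array([.866,0,.5]),np.array([-.5,0,.866])
P=lambda x,yy,z: proj(s,o+X*x+Z*z+[0,yy,0]).round(1)
for yy in (.1293,): print("stop face edges pred",P(-.025,yy,.033),P(0,yy,.033),P(.02,yy,.033)); print("flange -x corners",P(-.02,yy,.03),P(-.02,yy-.07,.03)); print("block",P(-.009,yy-.035-.017,.096),P(-.009,yy-.035+.017,.096),"hook",P(-.049,yy-.035,.067))
for row in range(int(P(-.02,.1293,.03)[0])-2,int(P(-.02,.1293,.03)[0])+24,6): print(row,[tuple(v) for v in im[row,308:346:3].tolist()])
red=(im[...,0]>110)&(im[...,1]<70)&(im[...,2]<70); b=np.argwhere(red[:300,200:360])+[0,200]; print("red",b.min(0),b.max(0))
S=shot("top"); print("others top:",{l:[(np.round(p["location"]).tolist(),round(p["confidence"],2)) for p in r.spot_point(l,"top")] for l in("stop_face","blue_hanger_mid","glue_mid","chisel_mid")})
```

```text
yellow rows/cols [126 318] [255 378] 1002
stop face edges pred [200.5 317.8] [227.7 318.5] [250.4 319.1]
flange -x corners [206.7 317.5] [206.6 240.1]
block [196.3 253.7] [196.4 302.7] hook [160.1 278.7]
204 [(49, 45, 45), (49, 46, 46), (48, 44, 42), (125, 105, 49), (248, 221, 0), (252, 232, 0), (252, 232, 0), (252, 232, 0), (252, 233, 0), (252, 233, 0), (252, 233, 0), (252, 233, 0), (248, 231, 132)]
210 [(40, 39, 41), (38, 37, 39), (38, 37, 39), (93, 77, 26), (220, 178, 0), (247, 220, 0), (252, 231, 0), (252, 232, 0), (252, 233, 0), (252, 232, 0), (252, 233, 0), (252, 233, 0), (252, 237, 115)]
216 [(40, 37, 40), (40, 38, 40), (40, 38, 39), (77, 63, 23), (217, 175, 0), (226, 186, 0), (226, 186, 0), (173, 139, 26), (83, 69, 44), (62, 53, 47), (86, 72, 43), (206, 165, 18), (251, 232, 86)]
222 [(38, 38, 39), (40, 39, 40), (39, 39, 40), (72, 59, 31), (213, 171, 0), (221, 178, 0), (80, 67, 43), (47, 45, 48), (48, 45, 48), (47, 44, 46), (46, 43, 46), (46, 43, 46), (76, 76, 72)]
228 [(49, 48, 49), (47, 48, 48), (41, 39, 41), (67, 57, 30), (212, 171, 0), (185, 150, 0), (40, 37, 39), (49, 45, 47), (46, 43, 46), (46, 46, 47), (48, 46, 47), (45, 43, 46), (106, 92, 61)]
red [153 200] [232 354]
others top: {'stop_face': [], 'blue_hanger_mid': [([224.0, 340.0], 0.54)], 'glue_mid': [([149.0, 291.0], 0.94)], 'chisel_mid': [([242.0, 140.0], 0.86)]}
```

```bash
python3 -c "
from plant import r
print(r.get_state()['clock']); print(r.finish_job())"
```

```text
20.8667
the job is handed in; nothing more can be done
None
```

The red hanger is in the rail with its hook downhill, resting against the yellow stop. I let go of it there and handed the job in at 20.9 s.

**How it went:** My first try at tipping the hanger to 30° on the bench failed. It slid about 40 mm upright without touching anything else. I then pressed its foot on the rail's sloping lips to turn it in the grip, which took two tries. After that I fed it in at the open end and slid it along.

**Last checks:**
- **Foot in the rail:** a small lift met about 30 N, so the lips hold the foot.
- **Push on the stop:** contact came with the hanger's centre at y = 0.094, where I expected it. The highest reading was about 6 N, well under the 25 N limit.
- **After release:** in the wrist image the black flange borders the yellow stop at column 317–318 with no gap. That puts the stop's face at y = 0.129, against 0.124–0.131 measured before, so it did not move as far as I can tell.
- **Other things:** the blue hanger, glue bottle and chisel are within about 5 px of where they were in the first top view.

**Checks that failed or disagreed:**
- **Final picture:** the 12-picture limit was used up, so the final check was on pixel values only.
- **Stop detector:** it found nothing at the end, because the gripper was in the way.
- **Grip height:** the estimates from vision and from contact differed by about 4 mm. I used the middle, and the foot went in without noticeable force.

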